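# Turn the film can to the scanner and index the scan head to it

### The job

On the white scan jig, first turn the can with the red stripe, upright on its black pad, until the stripe faces the scanner rail squarely. Then pull up the scan head's red lock plunger, slide the head along its rail to the next hole, the one directly opposite the striped can, and push the plunger fully down into that hole. Finish with the gripper still holding the plunger pressed fully down (it springs back up if let go), and leave the plain can and everything else where they are.

Things in the scene. Friction and masses are not known exactly. Their poses are not given: they have to be found in the camera images.
- jig: white board of the scan jig, fixed, place and yaw vary. Origin at table level under the rail's middle hole; z up, +y along the rail, +x from the can pads to the rail (away from the robot). Board x -205..75, y -210..210 mm, 12 thick. Aluminium rail along y through the origin: 44 wide, 300 long, top at z 36 mm, black end stops to z 46; three 13 mm square holes at y -60, 0, 60 mm
- pad_left (a point): centre of the top of the black round can pad (64 mm diameter, top at z 16 mm) at x -130, y +60 mm of the jig; flat, without rim. The striped can stands on one of the two pads, within a few mm of its centre, the plain can on the other
- pad_right (a point): centre of the top of the other such pad, at x -130, y -60 mm of the jig
- hole_left (a point): mouth of the hole opposite the left pad, at x 0, y +60, z 36 mm of the jig
- hole_right (a point): mouth of the hole opposite the right pad, at x 0, y -60, z 36 mm of the jig
- can: loose upright can to be read, 46 mm diameter, 80 mm tall, about 0.2 kg; paper label, white lid. A red stripe runs up its side; a red line on the lid runs from the centre to that stripe. Origin at the centre of its underside, z up, +x points to the stripe. It starts 0.8 rad or more, either way, from facing the rail; it faces it when the can's +x points along the jig's +x
- head (a joint): slide of the grey scan head along the rail, m, positive to the jig's +y; 0 = locked in the middle hole (start), +0.060 at hole_left, -0.060 at hole_right, stops at +-0.085; 2.5 N friction. Head 64 (x) x 50 (y) mm, top at z 88 mm, dark window towards the pads. It moves only while the plunger's pin is out of the rail
- plunger (a joint): height of the lock plunger, m, up positive. 0 = at rest on its spring, pin 7 mm down in a hole, locked; +0.014 = pulled up to its stop, about 13 N (pin clear of the rail from 0.008); -0.006 = pushed fully down to its stop, about 6 N. Springs back to 0 when let go. Over solid rail it stays above 0.007; round pin tip, 1.5 mm play in a hole
- knob (a point): centre of the top of the plunger's red knob: upright cylinder 24 mm diameter, 36 mm tall, on the middle of the head's top; at rest this point is at z 140 mm of the jig and the knob's underside 16 mm above the head's top. It moves with head and plunger
- plain_can: loose can like the striped one, but with no red stripe; on the other pad, to be left alone. Origin at the centre of its underside
- weight: loose brass paperweight, 50 x 35 x 34 mm, near the jig board's +y edge; leave alone. Origin at the centre of its underside
- brush: loose dusting brush, 130 mm long, lying along its x near the jig board's -y edge; leave alone. Origin under its middle
- spray: loose white bottle with red cap, 62 mm diameter, 190 mm tall, on the table left of the jig; leave alone. Origin at the centre of its underside
- camera: loose black camera, 130 mm wide, 104 mm tall, on the table right of the jig; leave alone. Origin at the centre of the underside of its body
- dispenser: loose black tape dispenser, 60 x 140 mm, 100 mm tall, on the table right of the jig; leave alone. Origin at the centre of its underside

How it is judged:
By the outcome, as a careful person would: the job done as asked, in the order asked, and still so for the second after the job is handed in, while the arm keeps its last pose, push and grip.
It also fails if it takes over 72 s, if anything falls off the work surface, if the arm or the gripper's body presses on something with over 40 N, if the wrist force passes 120 N, or if a joint passes its speed limit or range.

### The arm

A 6-joint arm with a two-finger parallel gripper is mounted at the origin on the work surface. World frame = base frame: x ahead of the robot, y to its left, z up, the work surface at z = 0. Lengths are in m, angles in degrees, forces in N, time in s.
With the tool pointing down it reaches from about 0.4 to 0.825 m from the base axis. Payload 7 kg.
Tool frame: the origin (TCP) lies midway between the tips of the shut fingers; the grasp point (between the pads) lies 19 mm behind it (ctrl.grasp_offset is the distance from the TCP to the grasp point, in m); z points along the fingers, x is the direction in which the jaws open and shut, and the axes are right-handed (so a half turn about z gives the same grasp; the last joint's range is limited). The gripper opens to 88 mm and grips with 3 to 60 N. Pads are 19 mm wide; open, the fingers measure 130 mm over their backs; the gripper's body (78 mm by 193 mm) begins 47 mm behind the grasp point.
Start: joints at [-53.279, 20.546, 0.682, 0, -70.136, -16.507], TCP at [0.233, -0.633, 0.227] pointing down, gripper open.
Joint ranges: [-176.03, 176.03], [-82.01, 121.73], [-58.28, 71.71], [-173.87, 95.51], [-174.79, -0.11], [-173.66, 173.66]. Speed limits (degrees/s): [136.94, 136.94, 172.46, 180, 180, 180].

### API

Orientations are given as [roll, pitch, yaw] about the fixed x, y, z axes, in that order (R = Rz(yaw) Ry(pitch) Rx(roll)).
In Python, from plant import sensors, snapshot, order, ctrl gives the robot as it stands.
- The arm moves only by the tool send_rows, never from a script. Its argument "commands" is a list of rows, each a list of 3 entries, a list of its own where there are three numbers: the closure, from 0 (fully open) to 1 (shut), then the shift along the world's x, y, z in units of 0.25 m (1.0 is 0.25 m), then the turn, a rotation vector about the world's x, y, z in units of 360 degrees (1.0 is 360 degrees). In form: [[hand, [x, y, z], [ax, ay, az]], ...]. A call has 1 to 12 rows; each row shifts and turns the pose as measured when the row begins; what a row does not reach is not made up. A row lasts 1/10 s, in which the tool goes at most 50 mm and 8.59 degrees, less where a joint would pass 70% of its speed; a pose out of reach is approached as far as the arm can. A call with a number of a shift or a turn outside -1 to 1 is refused whole. A call with a gripper value outside its range is refused whole. The fingers move at their own pace and stop on an object; the grip force is fixed at half the most. Time passes only in rows, so rows that do not move let the fingers close. It gives the time, the measured TCP pose, the force and the opening at its end, in the units of the state.
- sensors.get_obs(): the state, without advancing time (a new reading comes with each control period).
- snapshot(name): name is "scene" or "side" or "wrist"; returns a dict with "color" (420x560x3 uint8, blue, green, red), "z_map" (420x560 float32, m along the optical axis (not along the pixel's ray), 0 where there is no reading), "mtx" (3x3 intrinsics, pixels), "xyz" and "attitude" of the camera in the world. Camera axes: x right, y down, z forward; pixel columns grow to the right and rows downward; lengths in m; the calibration is good to about 2 mm. A picture is of the moment at which its call begins.
- order.close_job(): hands the job in, once; it reports no verdict.
The state is a dict: "clock": time; "joint_pos": joint angles; "qvel": joint speeds; "tau": joint torques, N m; "tool_pos": TCP position; "orientation": TCP orientation; "force": force on the tool from outside, world axes, zero at the start; "moment": the same for the moment, N m; "opening": finger opening in m.
Only numpy, scipy, OpenCV 4.12 (cv2) and the standard library are available. Lean on these libraries where they do the work, as an engineer would, in place of code of your own. Each camera call takes 0.05 s, during which the arm holds its last target.

## Working session

There is one attempt and no reset: what is moved stays moved. The work goes in short steps, Python scripts to look and compute and a tool call to move; the robot and the scene stay as the last step left them, time stands still between calls to the robot, and variables do not carry over. Pictures are saved under pics/ and viewed, and the job is handed in when it is done.

Besides the shell and the picture viewer there is one more tool, called after "Emit:" by a JSON object that holds its "op" and its "data". send_rows: Moves the arm, as the interface text tells. Its arguments: {"type":"object","properties":{"commands":{"type":"array","items":{"type":"array"}}},"required":["commands"]}

```bash
mkdir -p pics; ls; python3 - <<'E'
from plant import sensors, snapshot, order, ctrl
import cv2
print(sensors.get_obs(), ctrl.grasp_offset)
for n in ["scene","side","wrist"]:
    s=snapshot(n); cv2.imwrite(f"pics/{n}0.png",s["color"]); print(n,s["mtx"],s["xyz"],s["attitude"])
E
```

```text
pics
{'clock': 0.0, 'joint_pos': array([-5.32808088e+01,  2.05926545e+01,  6.34309029e-01, -1.87843087e-02,
       -7.01369019e+01, -1.65056028e+01]), 'qvel': array([-0.00953129, -0.02934413, -0.16842871,  0.04199927,  0.00637069,
        0.02267426]), 'tau': array([ 1.00220059e-03, -5.82716739e+01,  2.93074644e+01,  6.99754223e+00,
        7.11113287e-03, -1.97905629e-04]), 'tool_pos': array([ 0.2330106 , -0.63298713,  0.2256172 ]), 'orientation': array([-1.79989868e+02, -9.63396422e-02,  1.10207183e+02]), 'force': array([-0.45776982,  0.38986516, -0.00844105]), 'moment': array([0.02786771, 0.01374703, 0.00316819]), 'opening': 0.08787475000348952} 0.0188
scene [[457.32564637   0.         282.02760437]
 [  0.         457.32564637 213.21236867]
 [  0.           0.           1.        ]] [0.93542274 0.50009685 1.15153183] [-148.10901511    0.17373264  141.99656818]
side [[481.10015721   0.         287.51231758]
 [  0.         481.10015721 219.63168751]
 [  0.           0.           1.        ]] [-0.52948672 -0.6482254   1.00373719] [-1.25585505e+02 -8.92092033e-03 -5.87089192e+01]
wrist [[363.75916579   0.         282.36942501]
 [  0.         363.75916579 210.48307552]
 [  0.           0.           1.        ]] [ 0.15880266 -0.66183597  0.3845593 ] [ 1.63087627e+02 -8.08610958e-02  1.10205120e+02]
```

View pics/scene0.png

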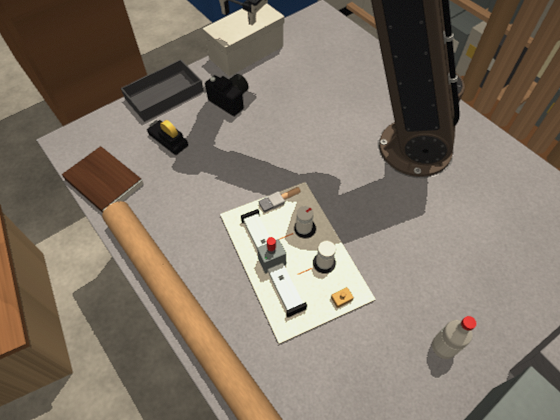

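View pics/side0.png

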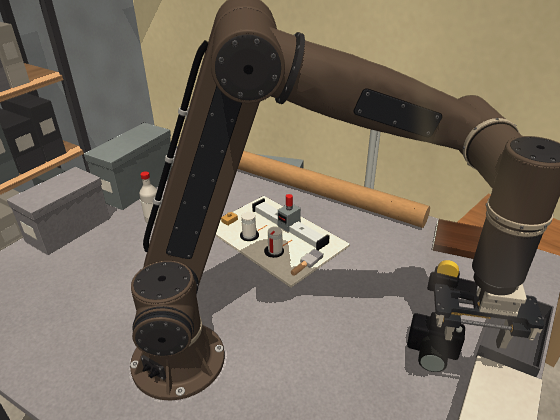

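View pics/wrist0.png

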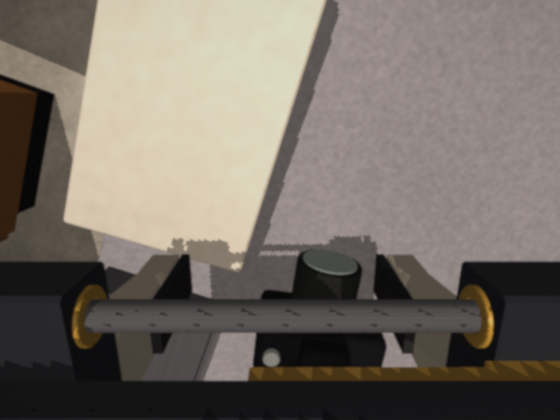

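```bash
cat > h.py <<'E'
from plant import sensors, snapshot, order, ctrl
import cv2, numpy as np
from scipy.spatial.transform import Rotation as R
def cloud(s):
    z=s["z_map"]; K=s["mtx"]; v,u=np.mgrid[:z.shape[0],:z.shape[1]]
    p=np.stack([(u-K[0,2])/K[0,0]*z,(v-K[1,2])/K[1,1]*z,z],-1)
    w=p@R.from_euler('xyz',s["attitude"],degrees=True).as_matrix().T+s["xyz"]
    w[z==0]=np.nan
    return w
def proj(s,P):
    c=(np.atleast_2d(P)-s["xyz"])@R.from_euler('xyz',s["attitude"],degrees=True).as_matrix()
    q=c@s["mtx"].T
    return q[:,:2]/q[:,2:]
def masks(s):
    hsv=cv2.cvtColor(s["color"],cv2.COLOR_BGR2HSV)
    red=((hsv[...,0]<8)|(hsv[...,0]>172))&(hsv[...,1]>150)&(hsv[...,2]>70)
    return hsv,red
E
python3 - <<'E'
from h import *
for n in ["scene","side"]:
    s=snapshot(n); w=cloud(s); hsv,red=masks(s)
    c=s["color"]
    if n=="scene": box=(170,350,210,390)
    else: box=(180,300,200,370)
    cv2.imwrite(f"pics/{n}_z.png",cv2.resize(c[box[0]:box[1],box[2]:box[3]],None,fx=4,fy=4,interpolation=cv2.INTER_CUBIC))
    m=(hsv[...,1]<70)&(hsv[...,2]>140)&(w[...,2]>0.007)&(w[...,2]<0.017)
    m=m.astype(np.uint8)
    k,l,st,ce=cv2.connectedComponentsWithStats(cv2.morphologyEx(m,cv2.MORPH_CLOSE,np.ones((3,3))))
    i=1+np.argmax(st[1:,4]); sel=(l==i)&(m>0)
    P=w[sel]; print(n,st[i],P[:,2].mean())
    print(cv2.minAreaRect(P[:,:2].astype(np.float32)*1000))
    x0,y0,ww,hh=st[i][:4]
    rm=red.copy(); rm[:y0-20]=0; rm[y0+hh:]=0; rm[:,:x0]=0; rm[:,x0+ww:]=0
    k,l,st,ce=cv2.connectedComponentsWithStats(rm.astype(np.uint8))
    for j in range(1,k):
        if st[j,4]>5: q=w[l==j]; print(' red',ce[j].round(),st[j,4],np.nanmean(q,0).round(4),np.nanmax(q,0).round(4))
E
```

```text
scene [ 221  182  155  162 9431] 0.011379425700788145
((558.5588989257812, 63.401885986328125), (421.1858215332031, 280.8334655761719), 76.70308685302734)
 red [308. 209.] 9 [0.4702 0.0156 0.0969] [0.4773 0.0189 0.1007]
 red [271. 244.] 99 [0.6254 0.052  0.1315] [0.6337 0.0621 0.1425]
side [ 216  196  134   89 3512] 0.012806244896088512
((562.5953369140625, 67.91757202148438), (437.4466247558594, 292.222412109375), 76.07408905029297)
 red [289. 200.] 79 [0.6167 0.0428 0.1275] [0.6356 0.055  0.1428]
 red [281. 218.] 7 [0.5894 0.0568 0.0655] [0.5952 0.069  0.0682]
 red [272. 232.] 6 [0.4708 0.0144 0.0983] [0.4794 0.0171 0.1006]
 red [271. 245.] 42 [0.4601 0.0141 0.0531] [0.4653 0.0214 0.0812]
```

View zoom.

View pics/scene_z.png

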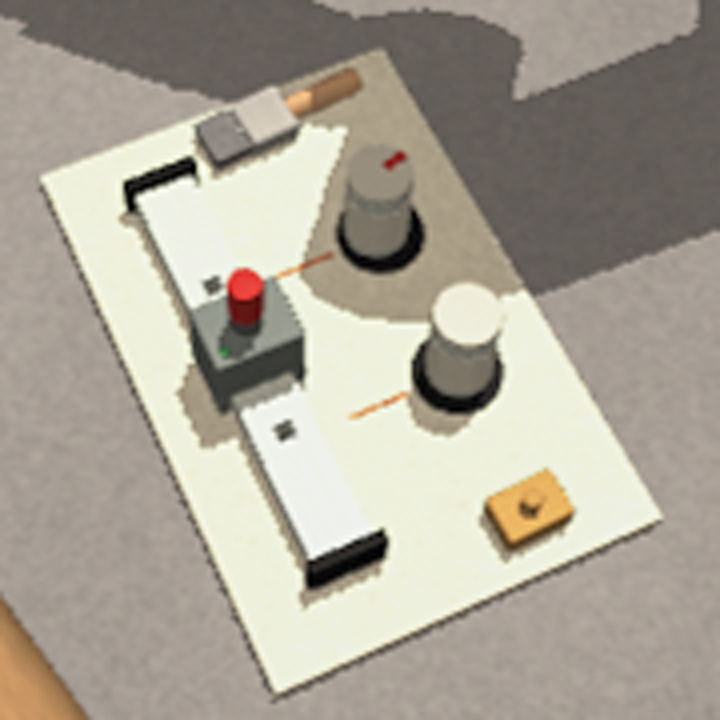

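View pics/side_z.png

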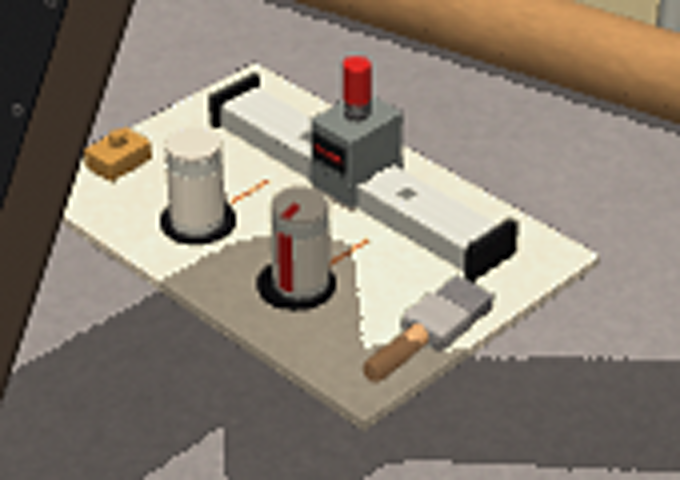

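Emit:
{"op": "send_rows", "data": {"commands": [[0, [0, 0, 0.16], [0, 0, 0]], [0, [0, 0, 0.16], [0, 0, 0]], [0, [0.06, 0.18, 0.02], [0, 0, 0]], [0, [0.06, 0.18, 0.02], [0, 0, 0]], [0, [0.06, 0.18, 0], [0, 0, 0]], [0, [0.06, 0.18, 0], [0, 0, 0]], [0, [0.06, 0.18, 0], [0, 0, 0]], [0, [0.06, 0.18, 0], [0, 0, 0]], [0, [0.06, 0.18, 0], [0, 0, 0]], [0, [0.06, 0.18, 0], [0, 0, 0]], [0, [0.06, 0.18, 0], [0, 0, 0]], [0, [0.06, 0.18, 0], [0, 0, 0]]]}}

```text
clock: 1.45
tool_pos: [0.3821, -0.1707, 0.3155]
orientation: [179.9, -0.3, 109.6]
force: [1.3, 0.1, 0.1]
opening: 0.0878
```

Emit:
{"op": "send_rows", "data": {"commands": [[0, [0.08, 0.16, 0], [0, 0, 0]], [0, [0.08, 0.16, 0], [0, 0, 0]], [0, [0.08, 0.16, 0], [0, 0, 0]], [0, [0.08, 0.16, 0], [0, 0, 0]], [0, [0.02, 0.04, 0], [0, 0, 0]], [0, [0, 0, 0], [0, 0, 0]], [0, [0, 0, 0], [0, 0, 0]]]}}

```text
clock: 2.15
tool_pos: [0.4688, 0.0122, 0.3169]
orientation: [179.6, -0.3, 110.1]
force: [-0.9, -0.3, 0.6]
opening: 0.0877
```

```bash
python3 - <<'E'
from h import *
s=snapshot("wrist"); cv2.imwrite("pics/w1.png",s["color"]); np.save("w1.npy",s,allow_pickle=True)
print(sensors.get_obs()["joint_pos"],s["xyz"])
E
```

```text
[ 25.38687185  -2.48940275 -15.45549442  -0.24988536 -76.57024285
 -95.24374158] [ 0.3935249  -0.01739135  0.47515448]
```

View pics/w1.png

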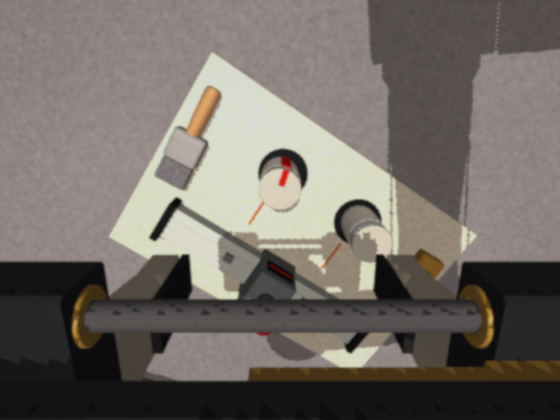

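```bash
python3 - <<'E'
from h import *
s=np.load("w1.npy",allow_pickle=True).item()
w=cloud(s); hsv,red=masks(s)
c=s["color"]
cv2.imwrite("pics/w1z.png",cv2.resize(c[130:290,220:420],None,fx=4,fy=4,interpolation=cv2.INTER_CUBIC))
# lids
near=(np.abs(w[...,2]-0.096)<0.006)
k,l,st,ce=cv2.connectedComponentsWithStats(near.astype(np.uint8))
for j in range(1,k):
    if st[j,4]>200: 
        q=w[l==j]; (cx,cy),r=cv2.minEnclosingCircle(q[:,:2].astype(np.float32)*1000)
        print(ce[j].round(),st[j,4],cx,cy,r,q.mean(0)); 
        rr=q[red[l==j]]
        if len(rr)>5:
            m=rr[:,:2].mean(0); d=rr[:,:2]-m; U,S,V=np.linalg.svd(d); print('line',m,np.degrees(np.arctan2(V[0,1],V[0,0])),S, 'from centre',np.degrees(np.arctan2(m[1]-cy/1000,m[0]-cx/1000)),np.hypot(m[0]-cx/1000,m[1]-cy/1000))
# red stripe side
q=w[red&(w[...,2]<0.088)&(w[...,2]>0.015)]; print('side',len(q),np.nanmean(q,0))
# board
m=(hsv[...,1]<70)&(hsv[...,2]>120)&(np.abs(w[...,2]-0.012)<0.005); m[255:]=0
P=w[m]; print(P[:,2].mean())
# edges: fit plane orange lines
o=(hsv[...,0]>5)&(hsv[...,0]<20)&(hsv[...,1]>100)&(np.abs(w[...,2]-0.012)<0.005)&(~red)
k,l,st,ce=cv2.connectedComponentsWithStats(o.astype(np.uint8),connectivity=8)
for j in range(1,k):
    if st[j,4]>8:
        q=w[l==j]; mm=q[:,:2].mean(0); V=np.linalg.svd(q[:,:2]-mm)[2]; print('orange',ce[j].round(),st[j,4],mm,np.degrees(np.arctan2(V[0,1],V[0,0])))
E
```

```text
[280. 188.] 1385 482.5011901855469 14.068572044372559 23.026514053344727 [0.48158824 0.0136558  0.09661897]
line [0.4688689  0.01342907] 1.1131576886024057 [0.04610228 0.01481872] from centre -177.31419582474962 0.013647283094787873
[371. 242.] 1189 506.6199645996094 132.79554748535156 23.05537986755371 [0.50513563 0.13126203 0.09635441]
side 110 [0.48554422 0.02155735 0.05949868]
0.01264456365785766
orange [256. 213.] 55 [0.54327957 0.00219833] -13.371238555451741
orange [331. 255.] 81 [0.56565919 0.12031222] -12.51765976293158
```

View pics/w1z.png

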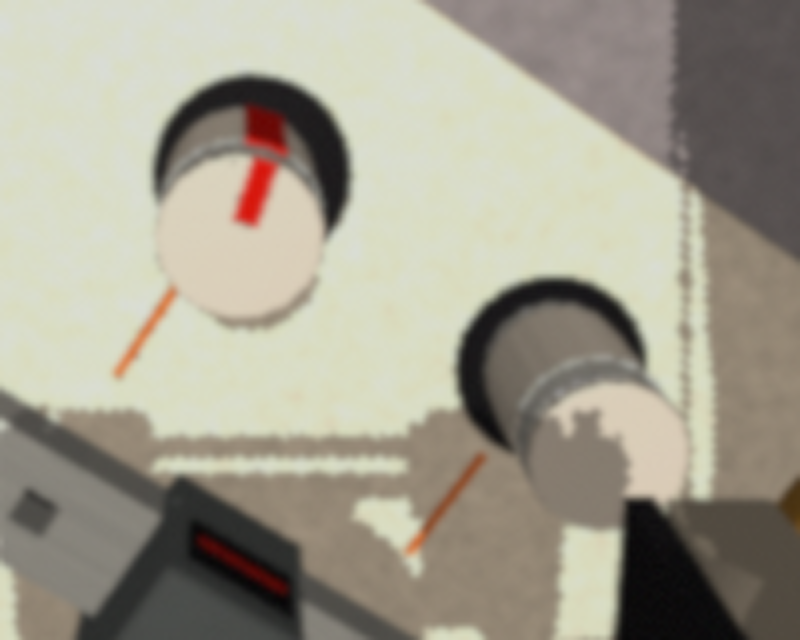

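Emit:
{"op": "send_rows", "data": {"commands": [[0, [0.054, 0.006, -0.1], [0, 0, 0]], [0, [0, 0, -0.16], [0, 0, 0]], [0, [0, 0, -0.16], [0, 0, 0]], [0, [0, 0, -0.16], [0, 0, 0]], [0, [0, 0, 0], [0, 0, 0]], [0, [0, 0, 0], [0, 0, 0]]]}}

```text
clock: 2.8
tool_pos: [0.4814, 0.0061, 0.1723]
orientation: [179.1, -0.2, 109.6]
force: [-1.2, -0.7, 0.9]
opening: 0.0879
```

```bash
python3 - <<'E'
from h import *
s=snapshot("wrist"); cv2.imwrite("pics/w2.png",s["color"]); 
o=sensors.get_obs(); print(o["tool_pos"],o["orientation"],o["joint_pos"])
s=snapshot("scene");w=cloud(s); 
near=(np.abs(w[...,2]-0.097)<0.006)
k,l,st,ce=cv2.connectedComponentsWithStats(near.astype(np.uint8))
for j in range(1,k):
    if st[j,4]>50:
        q=w[l==j]; (cx,cy),r=cv2.minEnclosingCircle(q[:,:2].astype(np.float32)*1000)
        print(ce[j].round(),st[j,4],cx,cy,r)
E
```

```text
[0.48120454 0.00628451 0.17230249] [179.10967211  -0.24331497 109.58998913] [ 24.08773109   4.24059588 -28.08115261  -0.20648019 -56.7717514
 -94.38785261]
[34. 11.] 204 704.8607177734375 -1304.5225830078125 120.2491683959961
[247.  41.] 171 160.09075927734375 -715.6738891601562 142.7957000732422
[223.  84.] 128 377.7203674316406 -534.5907592773438 30.37004852294922
[168. 124.] 63 608.418212890625 -495.2267150878906 20.707006454467773
[305. 213.] 192 483.49127197265625 18.066669464111328 23.610443115234375
[327. 249.] 216 507.60382080078125 136.4491424560547 23.423744201660156
[449. 342.] 58 431.96807861328125 495.59625244140625 28.639244079589844
```

View pics/w2.png

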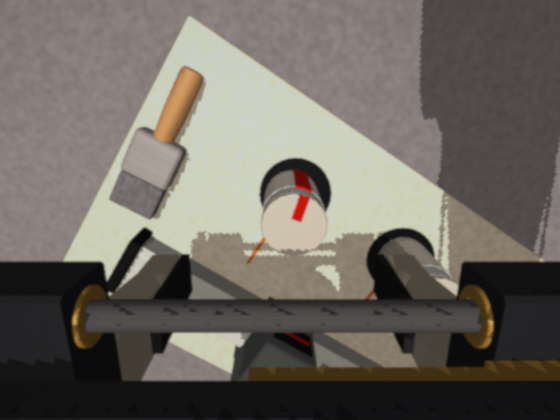

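```bash
cat >> h.py <<'E'
def delta(pos,yaw):
    o=sensors.get_obs()
    Rc=R.from_euler('xyz',o["orientation"],degrees=True); Rt=R.from_euler('xyz',[180,0,yaw],degrees=True)
    print('at',o["tool_pos"].round(4),o["orientation"].round(2),'shift units',((np.array(pos)-o["tool_pos"])/0.25).round(4),'turn units',((Rt*Rc.inv()).as_rotvec(degrees=True)/360).round(4),'F',o["force"].round(1),'t',round(o["clock"],2), 'j',o["joint_pos"].round(0))
def lids(s):
    w=cloud(s); hsv,red=masks(s)
    near=(np.abs(w[...,2]-0.096)<0.006)
    k,l,st,ce=cv2.connectedComponentsWithStats(near.astype(np.uint8))
    for j in range(1,k):
        if st[j,4]>100:
            q=w[l==j]; (cx,cy),r=cv2.minEnclosingCircle(q[:,:2].astype(np.float32)*1000)
            if abs(r-23)>3: continue
            print('lid',ce[j].round(),st[j,4],round(cx,1),round(cy,1),round(r,1))
            rr=q[red[l==j]]
            if len(rr)>5:
                m=rr[:,:2].mean(0); d=rr[:,:2]-m; U,S,V=np.linalg.svd(d); print('line',m,np.degrees(np.arctan2(V[0,1],V[0,0])),S, 'from centre',np.degrees(np.arctan2(m[1]-cy/1000,m[0]-cx/1000)))
E
python3 - <<'E'
from h import *
s=snapshot("wrist"); lids(s); delta([.4825,.0155,.115],110)
E
```

```text
lid [293. 222.] 3328 482.4 13.9 22.9
line [0.46874214 0.01344819] 1.7115249376838533 [0.07767751 0.02726502] from centre -177.95967334521453
at [0.4822 0.0071 0.1732] [178.95  -0.25 109.63] shift units [ 0.0012  0.0336 -0.2327] turn units [-0.0016  0.0025  0.001 ] F [ 0.9  0.  -0.6] t 2.95 j [ 24.   4. -28.  -0. -57. -94.]
```

Emit:
{"op": "send_rows", "data": {"commands": [[0, [0.002, 0.03, -0.1], [-0.0016, 0.0025, 0.001]], [0, [0, 0.002, -0.12], [0, 0, 0]], [0, [0, 0, 0], [0, 0, 0]], [0, [0, 0, 0], [0, 0, 0]]]}}

```text
clock: 3.35
tool_pos: [0.4883, 0.0168, 0.1255]
orientation: [179.2, 0.0, 110.1]
force: [0.4, -0.0, 1.0]
opening: 0.0873
```

```bash
python3 - <<'E'
from h import *
delta([.4825,.0150,.058],110)
E
```

```text
at [0.4883 0.0168 0.1255] [1.7918e+02 3.0000e-02 1.1006e+02] shift units [-0.023  -0.0073 -0.2699] turn units [-0.0007  0.0022 -0.0002] F [ 0.4 -0.   1. ] t 3.35 j [ 25.   8. -31.   0. -50. -95.]
```

Emit:
{"op": "send_rows", "data": {"commands": [[0, [-0.023, -0.006, -0.06], [-0.0007, 0.0022, 0]], [0, [0, 0, -0.08], [0, 0, 0]], [0, [0, 0, -0.08], [0, 0, 0]], [0, [0, 0, 0], [0, 0, 0]]]}}

```text
clock: 3.75
tool_pos: [0.4853, 0.0163, 0.0739]
orientation: [179.5, -0.0, 110.1]
force: [-0.5, -0.3, -0.2]
opening: 0.0877
```

```bash
python3 - <<'E'
from h import *
delta([.4825,.0150,.058],110)
E
```

```text
at [0.4853 0.0163 0.0739] [ 1.7954e+02 -3.0000e-02  1.1008e+02] shift units [-0.011  -0.005  -0.0636] turn units [-0.0005  0.0012 -0.0002] F [-0.5 -0.3 -0.2] t 3.75 j [ 25.  12. -35.   0. -43. -95.]
```

Emit:
{"op": "send_rows", "data": {"commands": [[0, [-0.012, -0.005, -0.055], [-0.0005, 0.0012, 0]], [0, [0, 0, -0.014], [0, 0, 0]], [0.35, [0, 0, 0], [0, 0, 0]], [0.6, [0, 0, 0], [0, 0, 0]], [0.8, [0, 0, 0], [0, 0, 0]], [0.8, [0, 0, 0], [0, 0, 0]], [0.8, [0, 0, 0], [0, 0, 0]]]}}

```text
clock: 4.45
tool_pos: [0.4846, 0.0157, 0.0596]
orientation: [179.7, 0.0, 110.1]
force: [0.5, 0.7, 0.8]
opening: 0.0531
```

```bash
python3 - <<'E'
from h import *
delta([.4825,.0150,.058],110)
s=snapshot("side");cv2.imwrite("pics/s3.png",cv2.resize(s["color"][160:320,180:380],None,fx=4,fy=4,interpolation=cv2.INTER_CUBIC))
E
```

```text
at [0.4846 0.0157 0.0596] [1.7973e+02 1.0000e-02 1.1012e+02] shift units [-0.0084 -0.0028 -0.0066] turn units [-0.0002  0.0007 -0.0003] F [0.5 0.7 0.8] t 4.45 j [ 25.  13. -35.   0. -41. -95.]
```

View pics/s3.png

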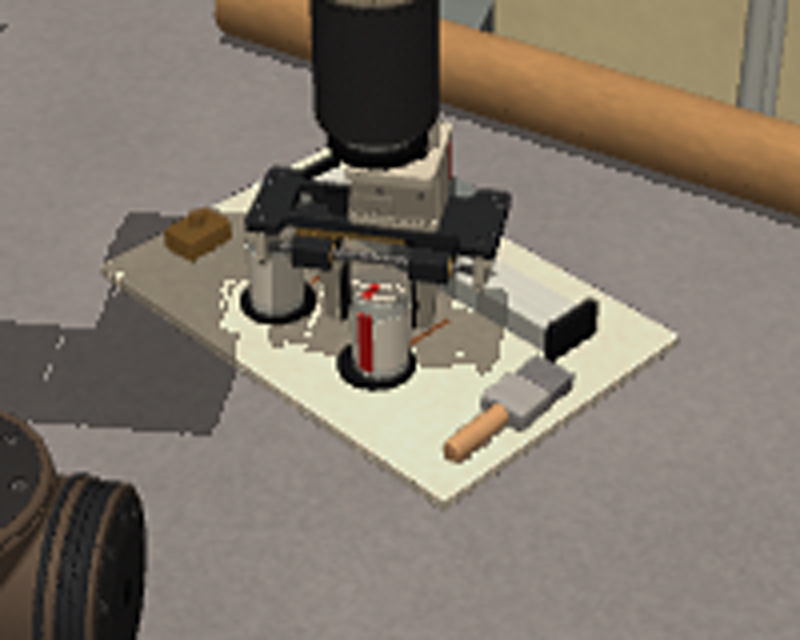

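Emit:
{"op": "send_rows", "data": {"commands": [[0.6, [-0.008, -0.003, 0], [0, 0, 0]], [0.8, [0, 0, 0], [0, 0, 0]], [0.8, [0, 0, 0], [0, 0, 0]]]}}

```text
clock: 4.8
tool_pos: [0.4824, 0.0149, 0.0597]
orientation: [179.7, 0.0, 110.1]
force: [0.4, 0.3, -1.8]
opening: 0.0454
```

```bash
python3 - <<'E'
from h import *
delta([.4825,.0150,.058],110); print(sensors.get_obs()["opening"])
E
```

```text
at [0.4824 0.0149 0.0597] [1.7972e+02 1.0000e-02 1.1013e+02] shift units [ 0.0004  0.0003 -0.0067] turn units [-0.0002  0.0007 -0.0003] F [ 0.4  0.3 -1.8] t 4.8 j [ 25.  13. -36.   0. -41. -95.]
0.04544463622745214
```

Emit:
{"op": "send_rows", "data": {"commands": [[0.8, [0, 0, 0], [0, 0, 0.02]], [0.8, [0, 0, 0], [0, 0, 0.02]], [0.8, [0, 0, 0], [0, 0, 0.02]], [0.8, [0, 0, 0], [0, 0, 0.02]], [0.8, [0, 0, 0], [0, 0, 0.02]]]}}

```text
clock: 5.3
tool_pos: [0.4816, 0.0139, 0.0597]
orientation: [179.8, 0.0, 147.4]
force: [1.0, 0.3, -0.6]
opening: 0.0456
```

```bash
python3 - <<'E'
from h import *
delta([.4824,.0149,.0597],145);
E
```

```text
at [0.4816 0.0139 0.0597] [1.7985e+02 3.0000e-02 1.4737e+02] shift units [0.0031 0.0042 0.0001] turn units [-0.0003  0.0003 -0.0066] F [ 1.   0.3 -0.6] t 5.3 j [ 25.  13. -36.  -0. -41. -58.]
```

Emit:
{"op": "send_rows", "data": {"commands": [[0.8, [0.003, 0.004, 0], [0, 0, 0.022]], [0.8, [0, 0, 0], [0, 0, 0.022]], [0.8, [0.001, 0.001, 0], [0, 0, 0.022]], [0.8, [0, 0, 0], [0, 0, 0.022]], [0.8, [0.001, 0.001, 0], [0, 0, 0.022]], [0.8, [0, 0, 0], [0, 0, 0.022]], [0.8, [0, 0, 0], [0, 0, 0.022]], [0.8, [0, 0, 0], [0, 0, 0.022]]]}}

```text
clock: 6.1
tool_pos: [0.4837, 0.0152, 0.0597]
orientation: [179.9, 0.1, -146.6]
force: [-0.3, 0.8, 0.5]
opening: 0.0459
```

```bash
python3 - <<'E'
from h import *
delta([.4824,.0149,.0597],275);
E
```

```text
at [0.4837 0.0152 0.0597] [ 1.7987e+02  1.1000e-01 -1.4660e+02] shift units [-0.0051 -0.0014  0.0001] turn units [-0.0004 -0.0002  0.1711] F [-0.3  0.8  0.5] t 6.1 j [ 25.  13. -35.  -0. -42.   9.]
```

Emit:
{"op": "send_rows", "data": {"commands": [[0.8, [-0.004, -0.001, 0], [0, 0, 0.022]], [0.8, [0, 0, 0], [0, 0, 0.022]], [0.8, [0, 0, 0], [0, 0, 0.022]], [0.8, [0, 0, 0], [0, 0, 0.022]], [0.8, [0, 0, 0], [0, 0, 0.022]], [0.8, [0, 0, 0], [0, 0, 0.022]], [0.8, [0, 0, 0], [0, 0, 0.022]], [0.8, [0, 0, 0], [0, 0, 0.008]], [0.8, [0, 0, 0], [0, 0, 0]]]}}

```text
clock: 7.0
tool_pos: [0.4821, 0.0151, 0.0597]
orientation: [179.8, 0.1, -85.6]
force: [0.5, 0.3, -0.4]
opening: 0.0453
```

```bash
python3 - <<'E'
from h import *
delta([.4824,.0149,.0597],275);
s=snapshot("wrist");cv2.imwrite("pics/w4.png",s["color"])
E
```

```text
at [0.4821 0.0151 0.0597] [ 1.7979e+02  7.0000e-02 -8.5550e+01] shift units [ 0.0014 -0.0007  0.0001] turn units [-0.0001 -0.0006  0.0015] F [ 0.5  0.3 -0.4] t 7.0 j [ 25.  13. -35.  -0. -42.  70.]
```

View pics/w4.png

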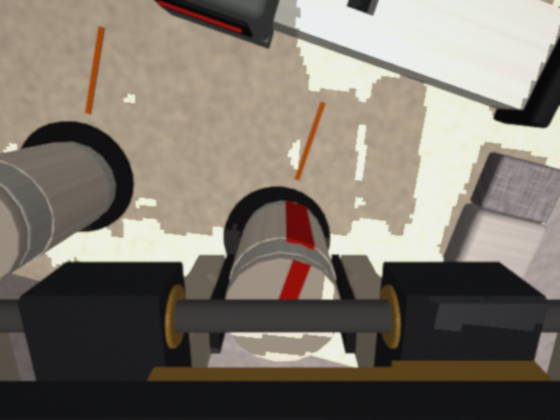

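Emit:
{"op": "send_rows", "data": {"commands": [[0.6, [0, 0, 0], [0, 0, 0]], [0.3, [0, 0, 0], [0, 0, 0]], [0.1, [0, 0, 0], [0, 0, 0]], [0, [0, 0, 0], [0, 0, 0]], [0, [0, 0, 0], [0, 0, 0]], [0, [0, 0, 0.12], [0, 0, 0]], [0, [0, 0, 0.18], [0, 0, 0]], [0, [0, 0, 0.18], [0, 0, 0]], [0, [0, 0, 0.18], [0, 0, 0]], [0, [0, 0, 0.18], [0, 0, 0]], [0, [0, 0, 0], [0, 0, 0]]]}}

```text
clock: 8.15
tool_pos: [0.4787, 0.0131, 0.2771]
orientation: [179.5, -0.1, -86.0]
force: [0.5, -0.3, -0.8]
opening: 0.0876
```

```bash
python3 - <<'E'
from h import *
delta([.4824,.0149,.0597],275);
s=snapshot("wrist");cv2.imwrite("pics/w5.png",s["color"]); lids(s);np.save("w5.npy",s,allow_pickle=True)
E
```

```text
at [0.4787 0.0131 0.2771] [ 1.7954e+02 -8.0000e-02 -8.6010e+01] shift units [ 0.0149  0.0071 -0.8695] turn units [ 0.0003 -0.0013  0.0028] F [ 0.5 -0.3 -0.8] t 8.15 j [ 25.   0. -18.  -0. -72.  69.]
lid [154. 145.] 1965 507.2 133.0 23.0
lid [280. 179.] 1777 482.9 13.7 22.8
line [0.49631243 0.01040171] 166.0280970467191 [0.05334367 0.01732788] from centre -13.909170095860699
```

View pics/w5.png

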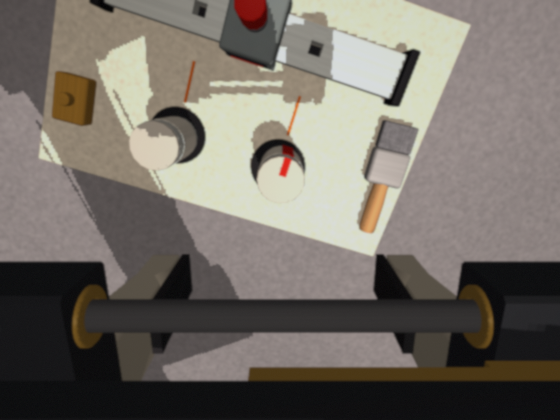

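```bash
cat >> h.py <<'E'
def jig(s,cut=255):
    w=cloud(s); hsv,red=masks(s)
    o=(hsv[...,0]>3)&(hsv[...,0]<20)&(hsv[...,1]>90)&(np.abs(w[...,2]-0.012)<0.005)
    k,l,st,ce=cv2.connectedComponentsWithStats(o.astype(np.uint8),connectivity=8)
    for j in range(1,k):
        if st[j,4]>25:
            q=w[l==j]; mm=q[:,:2].mean(0); V=np.linalg.svd(q[:,:2]-mm)[2]; print('orange',ce[j].round(),st[j,4],mm.round(4),np.degrees(np.arctan2(V[0,1],V[0,0])).round(2))
    q=w[red&(w[...,2]>0.1)]
    print('knob red',len(q),np.nanmean(q,0).round(4))
    t=red&(np.abs(w[...,2]-np.nanpercentile(q[:,2],85))<0.004)
    q=w[t]
    if len(q)>20:
        (cx,cy),r=cv2.minEnclosingCircle(q[:,:2].astype(np.float32)*1000); print('knob top',len(q),cx,cy,r,q[:,2].mean())
    # rail points
    t=(np.abs(w[...,2]-0.036)<0.004); t[cut:]=0
    k,l,st,ce=cv2.connectedComponentsWithStats(t.astype(np.uint8))
    for j in range(1,k):
        if st[j,4]>300:
            print('rail',ce[j].round(),cv2.minAreaRect(w[l==j][:,:2].astype(np.float32)*1000))
    d=t&(hsv[...,2]<60)
    k,l,st,ce=cv2.connectedComponentsWithStats(d.astype(np.uint8))
    for j in range(1,k):
        if 10<st[j,4]<400: print('dark',ce[j].round(),st[j,4],np.nanmean(w[l==j],0).round(4))
E
python3 - <<'E'
from h import *
jig(np.load("w5.npy",allow_pickle=True).item())
E
```

```text
orange [189.  81.] 157 [0.5675 0.1197] 166.45
orange [293. 115.] 123 [0.5395 0.0032] 166.18
knob red 615 [0.6169 0.0446 0.1398]
knob top 584 620.0299072265625 45.238075256347656 11.486493110656738 0.14013908066382916
rail [180.  13.] ((636.5858764648438, 138.26992797851562), (121.09078979492188, 37.005104064941406), 79.47821807861328)
rail [341.  57.] ((597.3002319335938, -40.652488708496094), (129.75311279296875, 55.36166000366211), 79.04879760742188)
rail [70. 98.] ((540.7446899414062, 241.01083374023438), (35.075164794921875, 49.91041564941406), 78.46598052978516)
rail [389. 168.] ((489.7014465332031, -106.41475677490234), (39.90183639526367, 38.60350799560547), 81.36154174804688)
dark [103.   5.] 31 [0.6314 0.1975 0.0361]
dark [389. 101.] 15 [ 0.5618 -0.0952  0.0365]
```

Emit:
{"op": "send_rows", "data": {"commands": [[0, [0.15, 0.03, 0], [0, 0, -0.016]], [0, [0.15, 0.03, -0.04], [0, 0, -0.016]], [0, [0.15, 0.035, -0.08], [0, 0, -0.016]], [0, [0.117, 0.03, -0.12], [0, 0, 0]], [0, [0, 0, 0], [0, 0, 0]], [0, [0, 0, 0], [0, 0, 0]]]}}

```text
clock: 8.8
tool_pos: [0.6213, 0.0448, 0.2075]
orientation: [179.1, -0.1, -104.1]
force: [0.1, -0.7, 1.0]
opening: 0.0874
```

```bash
python3 - <<'E'
from h import *
delta([.6205,.0455,.16],-103.5);
s=snapshot("wrist");cv2.imwrite("pics/w6.png",s["color"]); jig(s)
s=snapshot("scene");jig(s,500)
E
```

```text
at [0.6213 0.0448 0.2075] [ 1.7915e+02 -1.1000e-01 -1.0410e+02] shift units [-0.0032  0.0027 -0.19  ] turn units [-0.0003 -0.0024  0.0017] F [ 0.1 -0.7  1. ] t 8.8 j [ 22.  17.  -7.  -0. -67.  54.]
orange [338. 245.] 129 [0.5394 0.0033] 166.24
orange [224. 246.] 130 [0.5669 0.1199] 166.6
knob red 1245 [0.6247 0.0444 0.1366]
knob top 914 621.8064575195312 45.27980422973633 11.684795379638672 0.14020746915534557
rail [379. 184.] ((602.7984619140625, -45.11189270019531), (128.81021118164062, 55.62285614013672), 74.00950622558594)
rail [181. 186.] ((645.6005249023438, 135.13412475585938), (128.05140686035156, 55.39199447631836), 78.9826431274414)
dark [281. 152.] 76 [0.6518 0.0364 0.0364]
dark [445. 164.] 58 [ 0.6046 -0.1053  0.0374]
dark [113. 161.] 33 [0.681  0.186  0.0368]
dark [440. 207.] 23 [ 0.5652 -0.0959  0.0378]
dark [122. 213.] 13 [0.6324 0.1967 0.0372]
orange [67. 21.] 272 [ 0.618  -1.2977] -0.19
knob red 163 [0.4361 0.4664 0.1832]
knob top 121 421.71673583984375 493.40411376953125 13.874231338500977 0.18924918228715523
rail [255. 229.] ((601.2974853515625, -52.871803283691406), (109.06428527832031, 41.72208023071289), 79.70773315429688)
rail [285. 286.] ((642.093994140625, 130.82522583007812), (125.28718566894531, 61.79398727416992), 75.96891021728516)
dark [184.  69.] 44 [ 0.4123 -0.7429  0.036 ]
dark [158.  74.] 31 [ 0.501  -0.7785  0.036 ]
dark [135.  85.] 54 [ 0.5883 -0.7793  0.036 ]
dark [195.  87.] 22 [ 0.4309 -0.6423  0.0359]
dark [184.  92.] 14 [ 0.4735 -0.6416  0.0372]
dark [214.  98.] 19 [ 0.4083 -0.5566  0.0368]
dark [168. 101.] 44 [ 0.5394 -0.6435  0.0358]
dark [227. 106.] 15 [ 0.3951 -0.4977  0.0359]
dark [148. 110.] 30 [ 0.6136 -0.6437  0.0364]
dark [176. 143.] 27 [ 0.6132 -0.4658  0.0357]
dark [427. 158.] 48 [0.0338 0.07   0.0363]
```

View pics/w6.png

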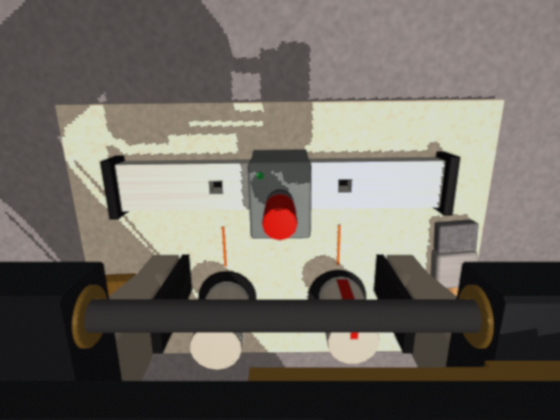

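Emit:
{"op": "send_rows", "data": {"commands": [[0, [0, 0.003, -0.1], [-0.0003, -0.0024, 0.0017]], [0, [0, 0, -0.12], [0, 0, 0]], [0, [0, 0, 0], [0, 0, 0]]]}}

```text
clock: 9.2
tool_pos: [0.6201, 0.0455, 0.1567]
orientation: [-179.6, 0.3, -103.4]
force: [-0.2, -0.7, -0.5]
opening: 0.0878
```

```bash
python3 - <<'E'
from h import *
delta([.6215,.0455,.106],-103.5);
E
```

```text
at [0.6201 0.0455 0.1567] [-179.59    0.26 -103.41] shift units [ 5.700e-03 -2.000e-04 -2.026e-01] turn units [-0.0004  0.0013 -0.0002] F [-0.2 -0.7 -0.5] t 9.2 j [ 22.  18. -12.   0. -59.  54.]
```

Emit:
{"op": "send_rows", "data": {"commands": [[0, [0.006, 0, -0.08], [-0.0004, 0.0013, 0]], [0, [0, 0, -0.08], [0, 0, 0]], [0, [0, 0, -0.02], [0, 0, 0]], [0, [0, 0, 0], [0, 0, 0]]]}}

```text
clock: 9.6
tool_pos: [0.6237, 0.0459, 0.1205]
orientation: [-179.4, 0.3, -103.3]
force: [-0.1, 1.0, 0.0]
opening: 0.0878
```

```bash
python3 - <<'E'
from h import *
delta([.6215,.0455,.106],-103.5);
s=snapshot("wrist");cv2.imwrite("pics/w7.png",s["color"]);jig(s)
E
```

```text
at [0.6237 0.0459 0.1205] [-179.44    0.28 -103.29] shift units [-0.0087 -0.0016 -0.0581] turn units [-0.0004  0.0017 -0.0006] F [-0.1  1.   0. ] t 9.6 j [ 22.  20. -14.   0. -55.  55.]
orange [209. 283.] 126 [0.5761 0.1177] 166.55
orange [356. 284.] 120 [0.5486 0.0012] 166.96
knob red 2449 [0.6289 0.0435 0.1338]
knob top 1323 622.8395385742188 45.041168212890625 11.362812995910645 0.14003911278754017
rail [150. 219.] ((641.342529296875, 137.90869140625), (128.9541473388672, 54.44817352294922), 73.80294036865234)
rail [415. 220.] ((597.6492919921875, -46.46278381347656), (129.92320251464844, 53.87522888183594), 79.4404525756836)
dark [283. 177.] 156 [0.6521 0.0377 0.0356]
dark [ 64. 191.] 113 [0.677 0.187 0.037]
dark [499. 211.] 217 [ 0.5941 -0.1028  0.0376]
dark [ 68. 224.] 12 [0.6546 0.1918 0.0391]
dark [ 73. 248.] 39 [0.6364 0.196  0.038 ]
```

View pics/w7.png

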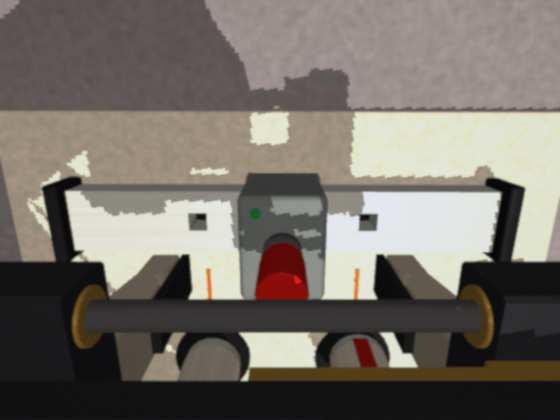

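Knob is centred between the fingers at (283,280). Target (0.622,0.0453,0.106), then close.

Emit:
{"op": "send_rows", "data": {"commands": [[0, [-0.006, -0.002, -0.045], [-0.0004, 0.0017, 0]], [0, [0, 0, -0.015], [0, 0, 0]], [0.4, [0, 0, 0], [0, 0, 0]], [0.8, [0, 0, 0], [0, 0, 0]], [0.8, [0, 0, 0], [0, 0, 0]], [0.8, [0, 0, 0], [0, 0, 0]], [0.8, [0, 0, 0], [0, 0, 0]]]}}

```text
clock: 10.35
tool_pos: [0.6242, 0.0459, 0.1091]
orientation: [-179.7, 0.1, -103.3]
force: [0.2, 0.1, -0.2]
opening: 0.0531
```

```bash
python3 - <<'E'
from h import *
delta([.622,.0453,.106],-103.5);
E
```

```text
at [0.6242 0.0459 0.1091] [-1.7973e+02  1.4000e-01 -1.0326e+02] shift units [-0.0087 -0.0024 -0.0122] turn units [-0.0002  0.0008 -0.0007] F [ 0.2  0.1 -0.2] t 10.35 j [ 22.  21. -15.   0. -54.  55.]
```

Emit:
{"op": "send_rows", "data": {"commands": [[0.8, [-0.009, -0.002, -0.013], [-0.0002, 0.0008, 0]], [0.8, [0, 0, 0], [0, 0, 0]], [0.9, [0, 0, 0], [0, 0, 0]], [0.9, [0, 0, 0], [0, 0, 0]], [0.9, [0, 0, 0], [0, 0, 0]], [0.9, [0, 0, 0], [0, 0, 0]]]}}

```text
clock: 10.95
tool_pos: [0.6217, 0.0455, 0.1055]
orientation: [180.0, 0.0, -103.3]
force: [0.3, -0.2, -0.1]
opening: 0.0234
```

```bash
python3 - <<'E'
from h import *
delta([.622,.0453,.106],-103.5);
E
```

```text
at [0.6217 0.0455 0.1055] [ 179.97    0.   -103.26] shift units [ 0.0014 -0.0008  0.0021] turn units [-0.     -0.0001 -0.0007] F [ 0.3 -0.2 -0.1] t 10.95 j [ 22.  21. -15.  -0. -54.  55.]
```

Emit:
{"op": "send_rows", "data": {"commands": [[1, [0, 0, 0], [0, 0, 0]], [1, [0, 0, 0.016], [0, 0, 0]], [1, [0, 0, 0.016], [0, 0, 0]], [1, [0, 0, 0.014], [0, 0, 0]], [1, [0, 0, 0], [0, 0, 0]]]}}

```text
clock: 11.45
tool_pos: [0.6215, 0.0456, 0.1158]
orientation: [179.9, -0.0, -103.3]
force: [5.1, -0.4, -9.0]
opening: 0.0235
```

```bash
python3 - <<'E'
from h import *
delta([.622,.0453,.1175],-103.3);
s=snapshot("wrist");cv2.imwrite("pics/w8.png",s["color"]);jig(s)
E
```

```text
at [0.6215 0.0456 0.1158] [ 179.9   -0.  -103.3] shift units [ 0.0022 -0.0011  0.0067] turn units [-0.0001 -0.0003 -0.    ] F [ 5.1 -0.4 -9. ] t 11.45 j [ 22.  21. -14.  -0. -55.  55.]
knob red 2322 [0.6304 0.0421 0.141 ]
knob top 792 621.4037475585938 44.24428176879883 11.888387680053711 0.14978653556463406
rail [146. 218.] ((641.021240234375, 137.5274658203125), (130.6757354736328, 54.731292724609375), 73.8984603881836)
rail [417. 218.] ((596.7952270507812, -46.957984924316406), (128.5891571044922, 55.114871978759766), 79.36859893798828)
dark [ 56. 184.] 84 [0.6806 0.1861 0.0363]
dark [503. 202.] 190 [ 0.5992 -0.1039  0.0376]
dark [ 57. 202.] 24 [0.6688 0.1883 0.0392]
dark [ 62. 226.] 53 [0.652  0.1924 0.0392]
dark [494. 250.] 41 [ 0.5652 -0.0956  0.0375]
dark [ 68. 251.] 29 [0.6337 0.1965 0.0376]
```

View pics/w8.png

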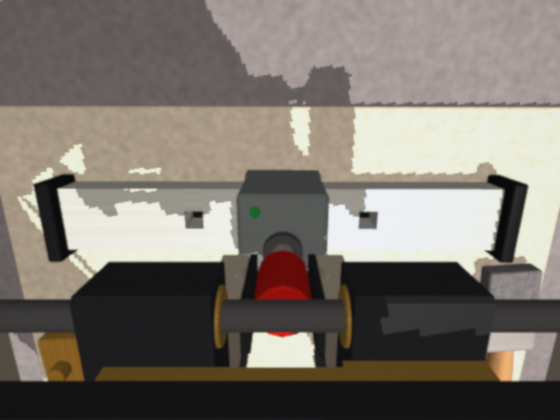

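Emit:
{"op": "send_rows", "data": {"commands": [[1, [0.001, 0, 0.006], [0, 0, 0]], [1, [-0.007, -0.029, 0.001], [0, 0, 0]], [1, [-0.0105, -0.044, 0.001], [0, 0, 0]], [1, [-0.0105, -0.044, 0.001], [0, 0, 0]]]}}

```text
clock: 11.9
tool_pos: [0.6148, 0.0174, 0.1163]
orientation: [179.9, 0.1, -103.2]
force: [5.6, 1.7, -9.8]
opening: 0.0238
```

```bash
python3 - <<'E'
from h import *
p=np.array([.6216,.0456]); d=sensors.get_obs()["tool_pos"][:2]-p; print(d@[.2334,.9724], d@[.9724,-.2334])
delta([.6216-.014,.0456-.05834,.1165],-103.3);
E
```

```text
-0.02897796363236437 -7.531306007663212e-05
at [0.6148 0.0174 0.1163] [ 1.7985e+02  8.0000e-02 -1.0322e+02] shift units [-0.0287 -0.1207  0.0009] turn units [-0.0003 -0.0003 -0.0002] F [ 5.6  1.7 -9.8] t 11.9 j [ 20.  20. -15.  -0. -55.  57.]
```

Emit:
{"op": "send_rows", "data": {"commands": [[1, [-0.0105, -0.044, 0.001], [0, 0, 0]], [1, [-0.0105, -0.044, 0.001], [0, 0, 0]], [1, [-0.005, -0.02, 0.001], [0, 0, 0]], [1, [0, 0, 0], [0, 0, 0]]]}}

```text
clock: 12.3
tool_pos: [0.6075, -0.0133, 0.1169]
orientation: [179.9, 0.1, -103.3]
force: [4.5, 2.2, -9.8]
opening: 0.0236
```

```bash
python3 - <<'E'
from h import *
p=np.array([.6216,.0456]); d=sensors.get_obs()["tool_pos"][:2]-p; print(d@[.2334,.9724], d@[.9724,-.2334])
delta([.6216-.014,.0456-.05834,.1165],-103.3);
s=snapshot("wrist");cv2.imwrite("pics/w9.png",s["color"]);jig(s)
E
```

```text
-0.060523580247879356 1.7977920729966778e-05
at [ 0.6075 -0.0133  0.1169] [ 1.7987e+02  1.2000e-01 -1.0333e+02] shift units [ 0.0004  0.0021 -0.0016] turn units [-0.0004 -0.0003  0.0001] F [ 4.5  2.2 -9.8] t 12.3 j [ 17.  20. -16.  -0. -54.  60.]
orange [ 27. 351.] 69 [0.5353 0.225 ] 168.72
knob red 2347 [ 0.6161 -0.0167  0.1423]
knob top 810 607.3668823242188 -14.238835334777832 12.073003768920898 0.15091126699936666
rail [371. 217.] ((596.1714477539062, -74.38804626464844), (67.25626373291016, 55.520084381103516), 71.25733947753906)
rail [117. 217.] ((633.5734252929688, 97.38269805908203), (172.33413696289062, 44.84831237792969), 76.70703887939453)
dark [416. 183.] 63 [ 0.6112 -0.1077  0.0362]
dark [412. 214.] 12 [ 0.5912 -0.1018  0.0391]
dark [407. 251.] 13 [ 0.5637 -0.0951  0.0379]
```

View pics/w9.png

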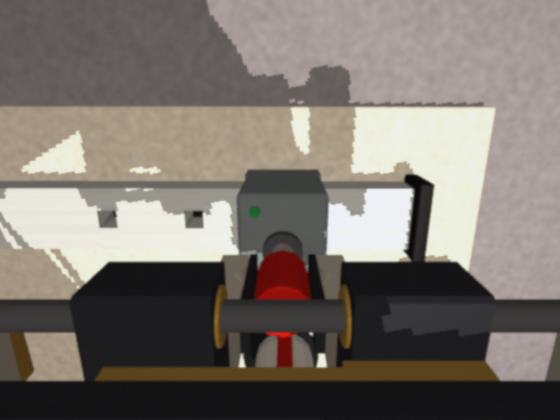

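Emit:
{"op": "send_rows", "data": {"commands": [[1, [0.0004, 0.002, -0.01], [0, 0, 0]], [1, [0, 0, -0.012], [0, 0, 0]], [1, [0, 0, -0.012], [0, 0, 0]], [1, [0, 0, -0.012], [0, 0, 0]], [1, [0, 0, 0], [0, 0, 0]]]}}

```text
clock: 12.85
tool_pos: [0.6076, -0.0132, 0.1065]
orientation: [179.9, -0.0, -103.2]
force: [0.8, -1.1, -1.0]
opening: 0.0234
```

```bash
python3 - <<'E'
from h import *
p=np.array([.6216,.0456]); d=sensors.get_obs()["tool_pos"][:2]-p; print(d@[.2334,.9724], d@[.9724,-.2334])
delta([.6216-.014,.0456-.05834,.0995],-103.3);
E
```

```text
-0.06045247208458759 7.986583095015224e-05
at [ 0.6076 -0.0132  0.1065] [ 1.7990e+02 -1.0000e-02 -1.0324e+02] shift units [ 0.0001  0.0018 -0.0279] turn units [-0.     -0.0003 -0.0002] F [ 0.8 -1.1 -1. ] t 12.85 j [ 17.  20. -17.  -0. -53.  60.]
```

Emit:
{"op": "send_rows", "data": {"commands": [[1, [0, 0, -0.012], [0, 0, 0]], [1, [0, 0, -0.012], [0, 0, 0]], [1, [0, 0, -0.008], [0, 0, 0]], [1, [0, 0, -0.004], [0, 0, 0]]]}}

```text
clock: 13.25
tool_pos: [0.6078, -0.0132, 0.0997]
orientation: [180.0, -0.0, -103.2]
force: [-3.7, 0.1, 10.1]
opening: 0.0236
```

```bash
python3 - <<'E'
from h import *
delta([.6216-.014,.0456-.05834,.0995],-103.3);
E
```

```text
at [ 0.6078 -0.0132  0.0997] [ 1.8000e+02 -2.0000e-02 -1.0317e+02] shift units [-0.0009  0.002  -0.0008] turn units [ 0.0001 -0.     -0.0004] F [-3.7  0.1 10.1] t 13.25 j [ 17.  21. -17.   0. -52.  60.]
```

Emit:
{"op": "send_rows", "data": {"commands": [[1, [0, 0, -0.006], [0, 0, 0]], [1, [0, 0, -0.006], [0, 0, 0]], [1, [0, 0, -0.006], [0, 0, 0]]]}}

```text
clock: 13.55
tool_pos: [0.6079, -0.0133, 0.0997]
orientation: [-179.9, -0.0, -103.1]
force: [-5.6, 0.7, 13.0]
opening: 0.0235
```

```bash
python3 - <<'E'
from h import *
delta([.6216-.014,.0456-.05834,.0995],-103.3);
s=snapshot("wrist");cv2.imwrite("pics/w10.png",s["color"]);jig(s)
for n in ["scene","side"]:
    s=snapshot(n);lids(s)
    cv2.imwrite(f"pics/{n}10.png",cv2.resize(s["color"][160:350,190:400],None,fx=3.5,fy=3.1,interpolation=cv2.INTER_CUBIC))
delta([.6216-.014,.0456-.05834,.0995],-103.3)
E
```

```text
at [ 0.6079 -0.0133  0.0997] [-1.7988e+02 -3.0000e-02 -1.0309e+02] shift units [-0.0014  0.0021 -0.0007] turn units [ 0.0002  0.0003 -0.0006] F [-5.6  0.7 13. ] t 13.55 j [ 17.  20. -17.   0. -52.  60.]
knob red 2342 [ 0.616  -0.0165  0.1249]
knob top 794 607.380126953125 -14.718527793884277 12.123167037963867 0.1338147890960917
rail [377. 224.] ((594.6704711914062, -78.21429443359375), (67.61180877685547, 45.26091384887695), 82.20135498046875)
rail [115. 224.] ((633.4046020507812, 90.08513641357422), (158.64938354492188, 41.750152587890625), 76.6874008178711)
dark [425. 191.] 80 [ 0.611  -0.1077  0.0362]
dark [421. 225.] 25 [ 0.5903 -0.1016  0.039 ]
dark [418. 250.] 14 [ 0.5735 -0.0977  0.0389]
lid [305. 213.] 198 483.3 17.2 23.6
line [0.49738028 0.01141507] -18.571496464735375 [0.01351268 0.00300391] from centre -22.51729172492149
lid [327. 249.] 220 508.3 136.8 23.3
lid [248. 216.] 102 505.6 133.4 23.9
lid [274. 231.] 121 483.3 13.8 24.6
line [0.49725059 0.01205303] 157.50928608747915 [0.00975888 0.00556384] from centre -7.230110862553748
at [ 0.6079 -0.0133  0.0997] [-1.7988e+02 -3.0000e-02 -1.0309e+02] shift units [-0.0013  0.0022 -0.0007] turn units [ 0.0002  0.0003 -0.0006] F [-5.4  0.6 12.6] t 13.7 j [ 17.  20. -17.   0. -52.  60.]
```

View pics/w10.png

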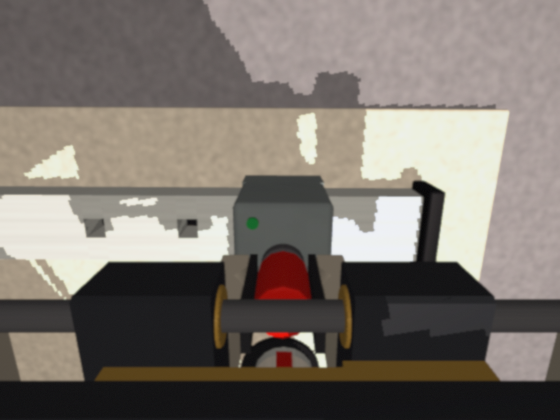

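View pics/side10.png

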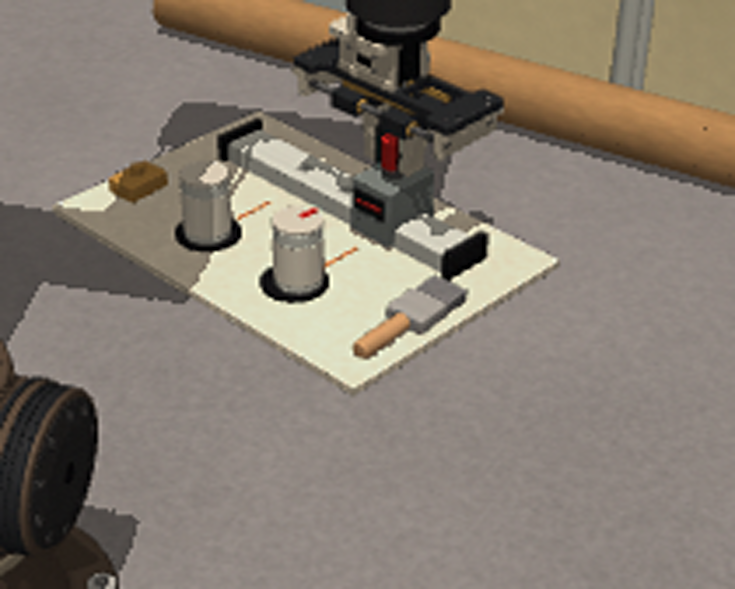

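View pics/scene10.png

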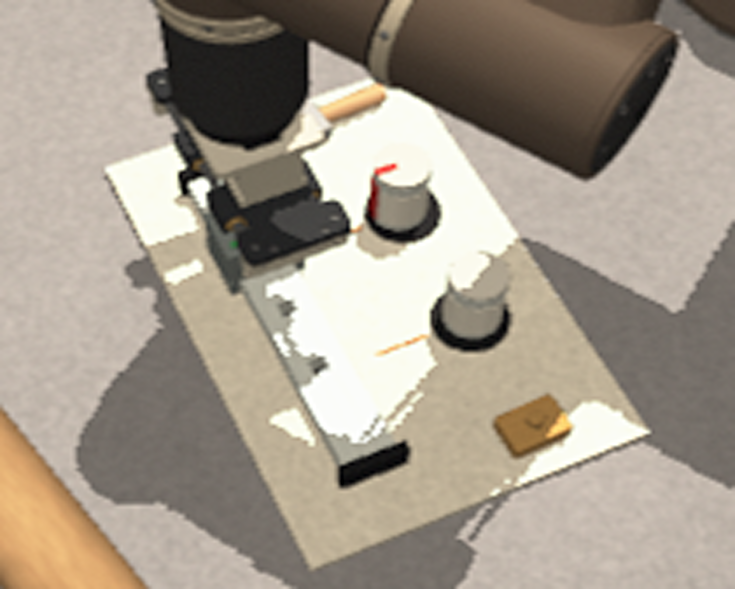

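```bash
python3 - <<'E'
from plant import order
print(order.close_job())
E
```

```text
the job is handed in; nothing more can be done
None
```

I finished both steps and handed the job in at about 14 s of the 72 s allowed.

- **Can:** I turned the striped can, on the right pad, about +165° on its pad and let go. The wrist camera then read its lid line at -14.0°. The jig's yaw measured about -13.3° to -13.8°, so the stripe is within about 1° of square. The can stayed upright on its pad.
- **Scan head:** I pulled the plunger up about 11 mm and slid the head -60.5 mm to the right hole, which is opposite the striped can. The pin then dropped in and I pushed it down to its stop.
- **Plunger:** The knob top measured z 133.8 mm, about 6 mm below its rest height. The gripper was still holding it down with about 12.6 N, above the roughly 6 N needed to reach the stop.
- **Other objects:** The plain can, weight and brush looked unmoved in the last pictures. I did not check the spray, camera or dispenser again, but the arm did not work near them.

**Checks that disagreed:**
- The cameras differed by 3–4 mm on can positions.
- After the turn, the scene and side cameras read the lid line at about -19° to -23° and -7° to -22°. They see only a few pixels of it, so I trusted the wrist view.

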